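# Balance a pendant bar on the half-round stake

## Robot

A 6-joint arm with a two-finger parallel gripper is mounted at the origin on a cart in front of the work surface, level with it; the furniture and walls round the work are solid. World frame = base frame: x ahead of the robot, y to its left, z up, the work surface at z = 0. Lengths are in m, angles in rad, forces in N, time in s.
With the tool pointing down it reaches from about 0.35 to 0.975 m from the base axis. Payload 4.9 kg.
Tool frame: the origin (TCP) lies midway between the tips of the shut fingers; the grasp point (between the pads) lies 19 mm behind it; z points along the fingers, y is the line along which they close (so a half turn about z gives the same grasp; the last joint's range is limited). The gripper opens to 85 mm and grips with 20 to 120 N. Pads are 22 mm wide; open, the fingers measure 114 mm over their backs; the gripper's body (76 mm by 85 mm) begins 54 mm behind the grasp point. The pads swing forward as they close: fully open they stand 13 mm farther back than shut.
Start: joints at [-1.436, 0.053, 1.613, -0, 1.476, -0.119], TCP at [0.157, -0.605, 0.231] pointing down, gripper open.
Joint ranges: [-3.01, 3.01], [-1.01, 2.22], [0.06, 2.58], [-1.02, 4.17], [0.09, 2.62], [-3.14, 3.14]. Speed limits (rad/s): [2.57, 2.57, 3.14, 3.14, 3.14, 3.14].

## Interface

Orientations are given as a rotation vector (axis times angle).
In Python, from station import ctrl gives the robot as it stands.
- The arm moves only by the tool carry_out, never from a script. Its argument "moves" is a list of rows, each an object of numbers: "x", "y", "z": the shift along the tool's x, y, z in units of 25 mm (1.0 is 25 mm); "turn": the turn about the tool's z in rad. In form: [{"x": .., "y": .., "z": .., "turn": ..}, ...]. A call has exactly 8 rows; each row shifts and turns the commanded pose from where the row before left it, along the tool's axes as they then stand; what a row does not reach is not made up. A row lasts 1/10 s, in which the tool goes at most 50 mm and 8.59 degrees, less where a joint would pass 70% of its speed; a pose out of reach is approached as far as the arm can. A call is refused whole if a number of a shift passes 1 or a number of a turn 0.15, either way. A call with a gripper value outside its range is refused whole. "grip" is the finger opening in mm, from 0 to 85.4, set as the call begins (left out, the last holds). The fingers move at their own pace and stop on an object; "newtons" is the grip in N (left out, the last holds). Time passes only in rows, so rows that do not move let the fingers close, or fill a call up. It gives the time, the measured TCP pose, the force, the opening and the grip force at its end, in the units of the state.
- ctrl.get_obs(): the state, without advancing time (a new reading comes with each control period).
- ctrl.get_image(name): name is "side" or "top" or "wrist"; returns the picture (400x640x3 uint8, red, green, blue); there is no depth.
- ctrl.calibration(name): a dict with "fx", "fy", "cx", "cy" (pixels), "R" (3x3) and "t" (3): a world point X has camera coordinates R X + t; the wrist camera has in their place "T_tool_cam" (4x4, takes a point from camera to tool coordinates, whose origin is the TCP and whose axes are the flange's). Camera axes: x right, y down, z forward; pixel columns grow to the right and rows downward; lengths in m; the calibration is good to about 2 mm. A picture is of the moment at which its call begins: read the wrist's pose just before it. calibration takes no time and is no camera call.
- ctrl.finish_job(): hands the job in; it is judged then, once.
Trained networks look in the newest picture that a camera, given by its name, has taken for a name from the list of things; names that differ only in an ending like _2 or _b are one class to them, and where a whole thing is asked for, a point or a joint stands for the part that bears it (a point fixed in the world has none). Each returns a list of dicts, best first, with "confidence" (0 to 1); they miss things now and then, are a little off and sometimes report something else, mostly with a low value. They report only what shows in the picture. A call takes as long as a camera call.
- ctrl.look_for(camera, query): "rect" ([left, top, width, height] in pixels, round what is visible of it).
- ctrl.mark_of(camera, query): "pixel" ([column, row] in pixels: a listed point, or the origin of a listed thing).
The state is a dict: "t": time; "q": joint angles; "dq": joint speeds; "effort": joint torques, N m; "tool_pos": TCP position; "tool_rot": TCP orientation; "contact_force": force on the tool from outside, world axes, zero at the start; "wrist_torque": the same for the moment, N m; "opening": finger opening in m; "grip_force": force on a finger pad.
Only numpy, scipy, OpenCV 4.12 (cv2) and the standard library are available. Lean on these libraries where they do the work, as an engineer would, in place of code of your own. Each camera call takes 0.05 s, during which the arm holds its last target. There are 200 camera calls.

## Task

The bail of this bar pendant must be soldered at its balance point, and of its two cast bosses one came out solid and the other hollow, nobody knows which. Take the half-round stake from the rack and push its tang fully home in the stake holder, then lay the pendant square across the stake's rounded top, bosses up, shifted along until it balances there level by itself. Leave the flat stake in its rack and the other tools where they are.

Things in the scene. Friction and masses are not known exactly. Their poses are not given: they have to be found in the camera images.
- round_stake: Half-round hardwood stake, upright in the rack. Origin: centre of its flat underside (shoulder), z up. Body 48 wide (x), 70 long (y), 38 high; top is a cylinder of radius 50 about y, crest at z 38. Flat sides z 3 to 31: grip across x. Below, a flat steel tang 12 thick (x), 36 wide (y), 32 long, the last 9 mm tapering 3 mm a side. About 0.3 kg.
- flat_stake: Flat-topped stake in the rack's other slot: same length, width, tang and origin, but a flat top only 26 mm above the origin. Stays in the rack.
- stake_holder: Stake holder: grey cast block bolted to the bench, 66 mm (its x) by 92 mm (y), top 42 mm above the bench, on a foot 86 x 140 mm. Origin: centre of its underside; z up. One blind slot in the top.
- holder_slot (a point): Centre of the slot's mouth in the holder's top face; axes as the holder's. Slot 15 wide (x), 39 long (y), 37 mm deep. Fully home, the stake's shoulder rests on the holder's top: its origin is then at this point, its y along the slot's y, either way round.
- stake_rack: Wooden rack, fixed, 74 (x) by 240 mm (y), top 40 mm above the bench. Origin: centre of its underside. Slots 16 x 40 mm, 36 deep, at y -52 and +52 mm; a stake stands in each, shoulder on the top.
- pendant: Brass bar 172 long (x), 28 wide (y), 6 thick, like domed bosses (26 diameter, 14 high) on top at x -72, +72. Origin: middle of the flat underside, z up. Bar 140 g; one boss is solid (80 to 110 g), the other hollow (20 to 45 g), so it balances 9 to 24 mm off the middle. On the crest it rocks (0.5 s a swing, little damped) about a tilt of 1 rad per 43 mm from crest to balance point.
- soldering_block: Flat honeycomb soldering block 100 x 68 mm, 22 mm high, fixed; origin at the centre of its underside. The pendant lies on it at the start, its ends overhanging.
- loupe_1: Bystander: black eye loupe, 30 mm in diameter, 31 mm high, standing beyond the soldering block.
- cutters_1: Bystander: side cutters with blue handles, 105 mm long (its y), 54 mm wide, lying beyond the holder.
- clamp_1: Bystander: wooden ring clamp, 150 mm long (its y), 27 mm thick, lying beyond the loupe.
- tweezers_1: Bystander: steel tweezers, 120 mm long (its y), lying nearest the robot.

How it is judged:
On the way:
1. the half-round stake stands fully home in the holder (horizontal distance between round_stake and holder_slot below 0.004 m and z of round_stake in the frame of holder_slot below 0.003 m and angle between the y axis of round_stake and the y axis of stake_holder, either way round below 0.15 rad and angle between round_stake's own z axis and vertical below 0.06 rad), for 0.2 s.
At the end, for the whole second after the job is handed in: The half-round stake is fully home in the holder (shoulder within 3 mm of the holder's top, centred within 4 mm, along the slot) and the pendant rests on its rounded top alone, bosses up, across the stake within 15 degrees, level within 0.12 rad (7 degrees) and no longer rocking beyond that (all of step 1 and angle between pendant's own z axis and vertical below 0.12 rad and angle between the x axis of pendant and the x axis of round_stake, either way round below 0.26 rad and z of pendant in the frame of round_stake above 0.033 m and horizontal distance between pendant and round_stake below 0.05 m and contact force between pendant and round_stake above 1 N and linear speed of pendant below 0.05 m/s and angular speed of pendant below 1 rad/s); the robot touches nothing.
It fails at once if the flat stake is moved (distance of flat_stake from where it was at the start of the episode above 0.02 m).
It fails at once if a bystanding tool is moved (distance of any of loupe_1, cutters_1, clamp_1, tweezers_1 from where it was at the start of the episode above 0.03 m).
It also fails if it takes over 67 s, if anything falls off the work surface, if the arm or the gripper's body presses on something with over 40 N, if the wrist force passes 120 N, or if a joint passes its speed limit or range.

## Working session

There is one attempt and no reset: what is moved stays moved. The work goes in short steps, Python scripts to look and compute and a tool call to move; the robot and the scene stay as the last step left them, time stands still between calls to the robot, and variables do not carry over. Pictures are saved under pics/ and viewed, at most 10 in all, crops included, and the job is handed in when it is done.

Besides the shell and the picture viewer there is one more tool, called after "Call:" as name([rows], argument=value, ...), one row to a line, values as JSON. carry_out: Moves the arm, as the interface text tells. Its arguments: {"type":"object","properties":{"moves":{"type":"array"},"grip":{"type":"number"},"newtons":{"type":"number"}},"required":["moves"]}

```bash
mkdir -p pics
cat > h.py <<'E'
import numpy as np, cv2, json
from scipy.spatial.transform import Rotation as Ro
from station import ctrl
def save(c,n,crop=None,s=1):
    im=ctrl.get_image(c)[:,:,::-1]
    if crop: im=im[crop[1]:crop[3],crop[0]:crop[2]]
    cv2.imwrite('pics/'+n,cv2.resize(im,None,fx=s,fy=s))
def cam(c):
    k=ctrl.calibration(c)
    if 'R' in k: return k,np.array(k['R']),np.array(k['t'])
    o=ctrl.get_obs();T=np.eye(4);T[:3,:3]=Ro.from_rotvec(o['tool_rot']).as_matrix();T[:3,3]=o['tool_pos']
    M=np.linalg.inv(T@np.array(k['T_tool_cam']));return k,M[:3,:3],M[:3,3]
def at(c,px,z):
    k,R,t=cam(c);d=R.T@np.array([(px[0]-k['cx'])/k['fx'],(px[1]-k['cy'])/k['fy'],1]);C=-R.T@t
    return C+d*(z-C[2])/d[2]
def proj(c,X):
    k,R,t=cam(c);p=R@np.array(X)+t;return np.array([k['fx']*p[0]/p[2]+k['cx'],k['fy']*p[1]/p[2]+k['cy']])
def tri(ps):
    A=[];b=[]
    for c,px in ps:
        k,R,t=cam(c)
        for i,(f,cc) in enumerate((('fx','cx'),('fy','cy'))):
            u=(px[i]-k[cc])/k[f];A.append(R[i]-u*R[2]);b.append(u*t[2]-t[i])
    return np.linalg.lstsq(np.array(A),np.array(b),rcond=None)[0]
E
python3 - <<'E'
from h import *
o=ctrl.get_obs();print(o['t'],o['tool_pos'],o['tool_rot'],Ro.from_rotvec(o['tool_rot']).as_matrix().round(3).tolist())
for c in ('top','side'):
    save(c,c+'0.png'); k,R,t=cam(c);print(c,-R.T@t,k['fx'],R.round(2).tolist())
    for q in ('round_stake','flat_stake','holder_slot','stake_holder','pendant','soldering_block','stake_rack'):
        m=ctrl.mark_of(c,q)[:2];print(q,[(x['pixel'],round(x['confidence'],2)) for x in m])
print(ctrl.calibration('wrist'))
E
```

```text
0.0 [ 0.15684712 -0.6043211   0.23002946] [-3.11420008e+00 -3.97322992e-01 -2.16961565e-08] [[0.968, 0.251, -0.0], [0.251, -0.968, 0.002], [0.0, -0.002, -1.0]]
top [ 0.44170107 -0.22198116  0.91931223] 388.93772682438595 [[0.03, -1.0, 0.0], [-0.99, -0.03, -0.12], [0.12, -0.0, -0.99]]
round_stake [([391.2, 188.6], 0.8), ([269.3, 226.2], 0.42)]
flat_stake [([402.1, 231.6], 0.8)]
holder_slot [([271.2, 227.3], 0.64)]
stake_holder [([268.4, 228.6], 0.59)]
pendant [([324.9, 226.0], 0.95), ([392.3, 207.9], 0.48)]
soldering_block [([328.7, 225.6], 0.66)]
stake_rack [([394.7, 211.1], 0.9)]
side [ 0.31706922 -0.84728023  0.60479407] 442.5411539299779 [[0.93, -0.37, -0.01], [-0.24, -0.59, -0.77], [0.28, 0.72, -0.64]]
round_stake [([359.5, 253.9], 0.68)]
flat_stake [([308.6, 273.2], 0.63)]
holder_slot [([255.8, 174.0], 0.59)]
stake_holder [([259.0, 189.3], 0.61)]
pendant [([288.2, 218.1], 0.69)]
soldering_block [([286.4, 232.4], 0.91), ([260.1, 190.8], 0.31)]
stake_rack [([331.9, 281.3], 0.62)]
{'fx': 302.2354327283065, 'fy': 302.2354327283065, 'cx': 316.9567738550093, 'cy': 207.24813462814427, 'T_tool_cam': array([[ 2.62754453e-04, -9.44652078e-01, -3.28073746e-01,
         8.47403911e-02],
       [ 9.99999643e-01,  5.11651802e-04, -6.72344498e-04,
        -2.26533878e-04],
       [ 8.02991150e-04, -3.28073453e-01,  9.44651875e-01,
        -1.43272789e-01],
       [ 0.00000000e+00,  0.00000000e+00,  0.00000000e+00,
         1.00000000e+00]])}
```

View pics/top0.png

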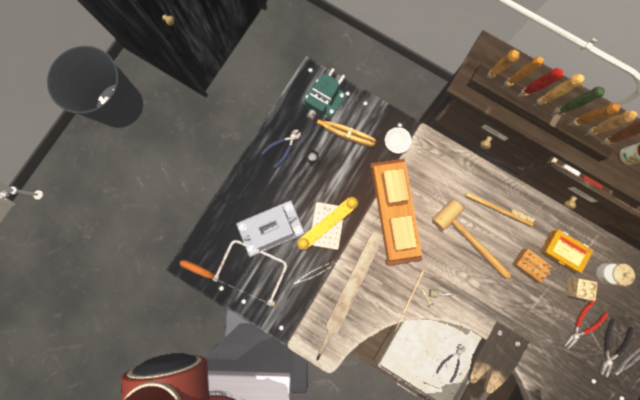

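View pics/side0.png

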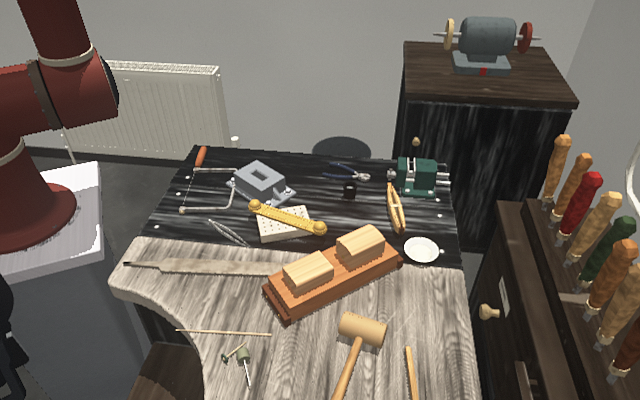

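The top view shows the rack at about (398,211), with the round stake on the far side at (396,186) and the flat one at (403,232). The holder is at (269,226) and the pendant on its block at (327,225). The side view agrees: the taller, domed stake is at (360,245).

Run:
```python
from h import *
P=dict(round=[(391.2,188.6),(359.5,253.9),.04],flat=[(402.1,231.6),(308.6,273.2),.04],slot=[(271.2,227.3),(255.8,174.0),.042],pend=[(324.9,226),(288.2,218.1),.022],rack=[(394.7,211.1),(331.9,281.3),0])
for n,(a,b,z) in P.items(): print(n,tri([('top',a),('side',b)]).round(3),at('top',a,z).round(3),at('side',b,z).round(3))
for n,pts,z in [('rackcorners',[(373,163),(409,159),(423,257),(387,263)],.04),('holder top',[(237,228),(289,202),(303,229),(251,252)],.042),('bosses',[(350,204),(304,244)],.035)]:
    print(n,[at('top',p,z)[:2].round(3).tolist() for p in pts])
```

```text
round [ 0.58  -0.381  0.034] [ 0.576 -0.379  0.04 ] [ 0.581 -0.386  0.04 ]
flat [ 0.479 -0.402  0.051] [ 0.479 -0.404  0.04 ] [ 0.484 -0.394  0.04 ]
slot [ 0.478 -0.11   0.051] [ 0.48  -0.109  0.042] [ 0.479 -0.098  0.042]
pend [ 0.495 -0.232  0.022] [ 0.487 -0.23   0.022] [ 0.503 -0.234  0.022]
rack [ 0.527 -0.395  0.001] [ 0.528 -0.395  0.   ] [ 0.527 -0.394  0.   ]
rackcorners [[0.634, -0.337], [0.646, -0.42], [0.423, -0.451], [0.408, -0.371]]
holder top [[0.476, -0.032], [0.538, -0.147], [0.478, -0.181], [0.423, -0.067]]
bosses [[0.538, -0.286], [0.444, -0.184]]
```

Call:
carry_out([
  {"x": 1, "y": -0.27},
  {"x": 1, "y": -0.27},
  {"x": 1, "y": -0.27},
  {"x": 1, "y": -0.27},
  {"x": 1, "y": -0.27},
  {"x": 1, "y": -0.27},
  {"x": 1, "y": -0.27},
  {"x": 1, "y": -0.27},
], grip=85)

```text
validation failed for argument at $.mo...
```

Call:
carry_out([
  {"x": 1, "y": -0.27},
  {"x": 1, "y": -0.27},
  {"x": 1, "y": -0.27},
  {"x": 1, "y": -0.27},
  {"x": 1, "y": -0.27},
  {"x": 1, "y": -0.27},
  {"x": 0.5, "turn": 0.1},
  {},
])

```text
validation failed for argument at $.mo...
```

Run:
```python
from h import *
o=ctrl.get_obs();print(o['t'],o['tool_pos'],Ro.from_rotvec(o['tool_rot']).as_matrix().round(3).tolist(),o['dq'].round(3) if hasattr(o['dq'],'round') else o['dq'])
save('wrist','w1.png')
for q,z in (('round_stake',.04),('flat_stake',.04),('pendant',.022),('stake_rack',0)):
    print(q,[(x['pixel'],round(x['confidence'],2),at('wrist',x['pixel'],z).round(4)) for x in ctrl.mark_of('wrist',q)[:2]])
```

```text
0.8 [ 0.15693811 -0.60496518  0.23135171] [[0.968, 0.251, 0.0], [0.251, -0.968, -0.0], [0.0, 0.0, -1.0]] [-0.001 -0.001 -0.001  0.    -0.    -0.   ]
round_stake []
flat_stake []
pendant []
stake_rack []
```

View pics/w1.png

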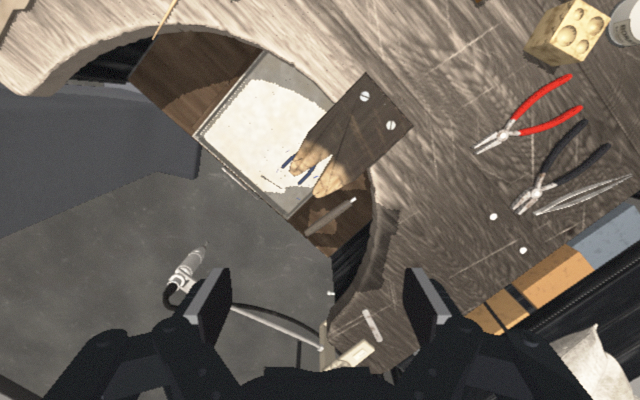

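The moves were refused, most likely because each row needs all four keys. The picture still shows the start pose.

Call:
carry_out([
  {"x": 1, "y": -0.27, "z": 0, "turn": 0},
  {"x": 1, "y": -0.27, "z": 0, "turn": 0},
  {"x": 1, "y": -0.27, "z": 0, "turn": 0},
  {"x": 1, "y": -0.27, "z": 0, "turn": 0},
  {"x": 1, "y": -0.27, "z": 0, "turn": 0},
  {"x": 1, "y": -0.27, "z": 0, "turn": 0},
  {"x": 1, "y": -0.27, "z": 0, "turn": 0},
  {"x": 1, "y": -0.27, "z": 0, "turn": 0},
], grip=85)

```text
t: 1.85
tool_pos: [0.3378, -0.5019, 0.2314]
tool_rot: [3.116, 0.398, 0.0]
contact_force: [-0.2, -1.0, -0.0]
opening: 0.0849
grip_force: 0.0
```

Call:
carry_out([
  {"x": 1, "y": -0.27, "z": 0, "turn": 0},
  {"x": 1, "y": -0.27, "z": 0, "turn": 0},
  {"x": 1, "y": -0.27, "z": 0, "turn": 0},
  {"x": 1, "y": -0.27, "z": 0, "turn": 0},
  {"x": 1, "y": -0.27, "z": 0, "turn": 0},
  {"x": 1, "y": -0.27, "z": 0, "turn": 0},
  {"x": 0.5, "y": 0, "z": 0, "turn": 0.1},
  {"x": 0, "y": 0, "z": 0, "turn": 0},
])

```text
t: 2.65
tool_pos: [0.4853, -0.4217, 0.2312]
tool_rot: [-3.132, -0.245, -0.0]
contact_force: [-1.0, 0.9, 0.4]
opening: 0.0847
grip_force: 0.0
```

Run:
```python
from h import *
o=ctrl.get_obs();print(o['t'],o['tool_pos'],Ro.from_rotvec(o['tool_rot']).as_matrix().round(3).tolist())
save('wrist','w2.png')
for q,z in (('round_stake',.04),('flat_stake',.04),('pendant',.022),('stake_rack',0)):
    print(q,[(x['pixel'],round(x['confidence'],2),at('wrist',x['pixel'],z).round(4)) for x in ctrl.mark_of('wrist',q)[:2]])
```

```text
2.65 [ 0.4853304 -0.4216549  0.2312113] [[0.988, 0.156, 0.0], [0.156, -0.988, 0.0], [0.0, -0.0, -1.0]]
round_stake [([295.4, 85.1], 0.79, array([ 0.5804, -0.3844,  0.04  ]))]
flat_stake [([299.6, 184.4], 0.95, array([ 0.4765, -0.4033,  0.04  ]))]
pendant [([159.8, 141.8], 0.98, array([ 0.4967, -0.2376,  0.022 ])), ([299.1, 137.1], 0.46, array([ 0.5266, -0.395 ,  0.022 ]))]
stake_rack [([299.1, 135.1], 0.62, array([ 0.5264, -0.3939,  0.    ]))]
```

View pics/w2.png

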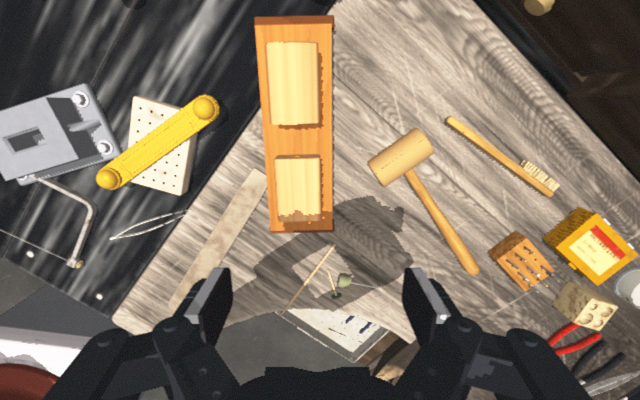

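The wrist view shows the rack top with corners at (256,17), (333,17), (334,231) and (271,232). The round stake is at about (293,83) and the flat one at (298,188). The holder and the pendant, with bosses at (205,107) and (108,178), are on the left.

Run:
```python
from h import *
c=[at('wrist',p,.04)[:2] for p in [(256,17),(333,17),(334,231),(271,232)]]
print(np.round(c,4),np.mean(c,0)); 
for a,b in ((c[2],c[1]),(c[3],c[0])): d=b-a;print(np.degrees(np.arctan2(d[1],d[0])),np.linalg.norm(d))
s=[at('wrist',p,.074)[:2] for p in [(266,42),(320,43),(320,126),(273,126)]];print('stake',np.mean(s,0))
for a,b in ((s[2],s[1]),(s[3],s[0])): d=b-a;print(np.degrees(np.arctan2(d[1],d[0])),np.linalg.norm(d))
b=[at('wrist',p,.036)[:2] for p in ((205,107),(108,178))];d=b[0]-b[1];print('pend',np.mean(b,0),np.degrees(np.arctan2(d[1],d[0])),np.linalg.norm(d))
```

```text
[[ 0.6345 -0.3397]
 [ 0.6458 -0.4129]
 [ 0.4253 -0.4523]
 [ 0.4123 -0.3774]] [ 0.52946761 -0.39555702]
10.129853233027811 0.22400226802559017
9.630767347876711 0.22531922016420455
stake [ 0.57781382 -0.38714757]
9.01266426938886 0.07115997310314635
11.017517116296231 0.07200899940041497
pend [ 0.49645705 -0.23881559] -48.53725759090757 0.14344680524660225
```

Call:
carry_out([
  {"x": 0.98, "y": -0.21, "z": 0, "turn": -0.018},
  {"x": 0.98, "y": -0.21, "z": 0, "turn": 0},
  {"x": 0.98, "y": -0.21, "z": 0, "turn": 0},
  {"x": 0.98, "y": -0.21, "z": 0, "turn": 0},
  {"x": 0, "y": 0, "z": 0.9, "turn": 0},
  {"x": 0, "y": 0, "z": 0.9, "turn": 0},
  {"x": 0, "y": 0, "z": 0.9, "turn": 0},
  {"x": 0, "y": 0, "z": 0.5, "turn": 0},
])

```text
t: 3.7
tool_pos: [0.5758, -0.3853, 0.1488]
tool_rot: [-3.128, -0.269, 0.004]
contact_force: [0.6, 0.8, -0.6]
opening: 0.085
grip_force: 0.0
```

Run:
```python
from h import *
o=ctrl.get_obs();print(o['t'],o['tool_pos'],Ro.from_rotvec(o['tool_rot']).as_matrix().round(3).tolist())
save('wrist','w3.png')
for q,z in (('round_stake',.04),('flat_stake',.04)):
    print(q,[(x['pixel'],round(x['confidence'],2),at('wrist',x['pixel'],z).round(4)) for x in ctrl.mark_of('wrist',q)[:2]])
```

```text
3.7 [ 0.57578398 -0.38525065  0.14875876] [[0.985, 0.171, -0.003], [0.171, -0.985, 0.002], [-0.002, -0.002, -1.0]]
round_stake [([318.2, 197.3], 0.83, array([ 0.5816, -0.3842,  0.04  ]))]
flat_stake [([317.9, 299.5], 0.71, array([ 0.4773, -0.4031,  0.04  ])), ([120.5, 72.5], 0.47, array([ 0.6552, -0.2177,  0.04  ]))]
```

View pics/w3.png

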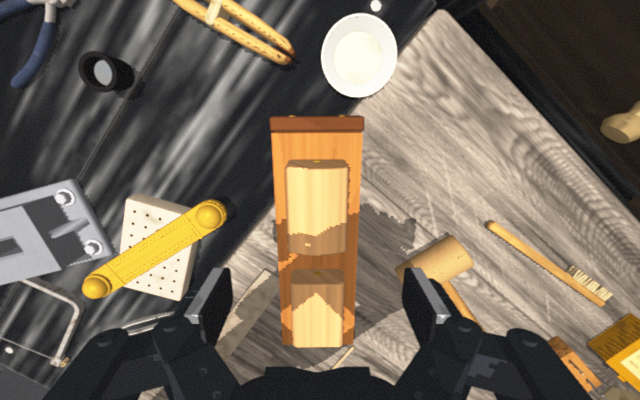

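The stake is centred at about column 318 and aligned with the tool. I'll shift 5 mm forward, then descend.

Call:
carry_out([
  {"x": 0.2, "y": 0, "z": 0.8, "turn": 0},
  {"x": 0, "y": 0, "z": 0.8, "turn": 0},
  {"x": 0, "y": 0, "z": 0.8, "turn": 0},
  {"x": 0, "y": 0, "z": 0.8, "turn": 0},
  {"x": 0, "y": 0, "z": 0.6, "turn": 0},
  {"x": 0, "y": 0, "z": 0.35, "turn": 0},
  {"x": 0, "y": 0, "z": 0, "turn": 0},
  {"x": 0, "y": 0, "z": 0, "turn": 0},
])

```text
t: 4.65
tool_pos: [0.5827, -0.385, 0.0483]
tool_rot: [3.129, 0.269, 0.001]
contact_force: [-0.1, -0.6, 0.2]
opening: 0.0851
grip_force: 0.0
```

Call:
carry_out([
  {"x": 0, "y": 0, "z": 0, "turn": 0},
  {"x": 0, "y": 0, "z": 0, "turn": 0},
  {"x": 0, "y": 0, "z": 0, "turn": 0},
  {"x": 0, "y": 0, "z": 0, "turn": 0},
  {"x": 0, "y": 0, "z": 0, "turn": 0},
  {"x": 0, "y": 0, "z": 0, "turn": 0},
  {"x": 0, "y": 0, "z": 0, "turn": 0},
  {"x": 0, "y": 0, "z": 0, "turn": 0},
], grip=40, newtons=60)

```text
t: 5.45
tool_pos: [0.5829, -0.3851, 0.049]
tool_rot: [3.129, 0.269, 0.003]
contact_force: [-0.2, 0.7, 5.9]
opening: 0.0466
grip_force: 65.7
```

Call:
carry_out([
  {"x": 0, "y": 0, "z": -0.2, "turn": 0},
  {"x": 0, "y": 0, "z": -0.4, "turn": 0},
  {"x": 0, "y": 0, "z": -0.5, "turn": 0},
  {"x": 0, "y": 0, "z": -0.6, "turn": 0},
  {"x": 0, "y": 0, "z": -0.8, "turn": 0},
  {"x": 0, "y": 0, "z": -0.8, "turn": 0},
  {"x": 0, "y": 0, "z": -0.5, "turn": 0},
  {"x": 0, "y": 0, "z": 0, "turn": 0},
])

```text
t: 6.25
tool_pos: [0.5836, -0.3858, 0.1465]
tool_rot: [3.126, 0.269, 0.007]
contact_force: [0.1, -0.5, -2.2]
opening: 0.047
grip_force: 64.9
```

Run:
```python
from h import *
o=ctrl.get_obs();print(o['t'],o['tool_pos'],o['q'],Ro.from_rotvec(o['tool_rot']).as_matrix().round(3).tolist())
print(proj('wrist',[.5,-.1,.04]))
for c in ('wrist','top','side'):
    ctrl.get_image(c)
    for q,z in (('holder_slot',.042),('stake_holder',0),('pendant',.022)):
        print(c,q,[(x['pixel'],round(x['confidence'],2),at(c,x['pixel'],z).round(4)) for x in ctrl.mark_of(c,q)[:2]])
```

```text
6.25 [ 0.58358125 -0.38577915  0.14653834] [-6.90361618e-01  2.79857661e-01  1.50274367e+00 -2.90005421e-05
  1.35294866e+00  7.08627455e-01] [[0.985, 0.171, 0.005], [0.171, -0.985, -0.004], [0.004, 0.005, -1.0]]
[ -9.86024589 240.84976869]
wrist holder_slot []
wrist stake_holder [([35.5, 241.6], 0.57, array([ 0.4797, -0.1039,  0.    ])), ([211.1, 19.9], 0.41, array([ 0.7129, -0.2726,  0.    ]))]
wrist pendant [([155.1, 257.1], 0.95, array([ 0.4968, -0.2377,  0.022 ]))]
top holder_slot [([269.6, 227.5], 0.85, array([ 0.479 , -0.1056,  0.042 ]))]
top stake_holder [([269.2, 227.4], 0.92, array([ 0.481 , -0.0991,  0.    ]))]
top pendant [([328.5, 222.9], 0.98, array([ 0.4944, -0.2382,  0.022 ]))]
side holder_slot [([258.0, 174.2], 0.69, array([ 0.4828, -0.1   ,  0.042 ]))]
side stake_holder [([259.1, 190.2], 0.83, array([ 0.481 , -0.1016,  0.    ])), ([287.7, 218.0], 0.62, array([ 0.5093, -0.2103,  0.    ]))]
side pendant [([284.2, 216.8], 0.85, array([ 0.4971, -0.2276,  0.022 ]))]
```

Call:
carry_out([
  {"x": -0.2, "y": -1, "z": 0, "turn": 0},
  {"x": -0.2, "y": -1, "z": 0, "turn": 0},
  {"x": -0.2, "y": -1, "z": 0, "turn": 0},
  {"x": -0.2, "y": -1, "z": 0, "turn": 0},
  {"x": -0.2, "y": -1, "z": 0, "turn": 0},
  {"x": -0.2, "y": -1, "z": 0, "turn": 0},
  {"x": -0.2, "y": -1, "z": 0, "turn": 0},
  {"x": -0.2, "y": -1, "z": 0, "turn": 0},
])

```text
t: 7.65
tool_pos: [0.5082, -0.1935, 0.1428]
tool_rot: [3.13, 0.269, 0.001]
contact_force: [-0.2, 0.0, -3.0]
opening: 0.0471
grip_force: 64.8
```

Call:
carry_out([
  {"x": -0.22, "y": -1, "z": 0, "turn": 0},
  {"x": -0.22, "y": -1, "z": 0, "turn": 0},
  {"x": -0.22, "y": -1, "z": 0, "turn": 0},
  {"x": -0.22, "y": -1, "z": 0, "turn": 0},
  {"x": -0.22, "y": -1, "z": 0, "turn": 0},
  {"x": -0.22, "y": -0.96, "z": 0, "turn": 0},
  {"x": 0, "y": 0, "z": 0, "turn": 0.14},
  {"x": 0, "y": 0, "z": 0, "turn": 0.14},
])

```text
t: 8.45
tool_pos: [0.4504, -0.0525, 0.1429]
tool_rot: [3.136, -0.177, 0.002]
contact_force: [-0.5, -0.1, -2.9]
opening: 0.0468
grip_force: 64.8
```

Call:
carry_out([
  {"x": 0, "y": 0, "z": 0, "turn": 0.14},
  {"x": 0, "y": 0, "z": 0, "turn": 0.14},
  {"x": 0, "y": 0, "z": 0, "turn": 0.14},
  {"x": 0, "y": 0, "z": 0, "turn": 0.14},
  {"x": 0, "y": 0, "z": 0, "turn": 0.14},
  {"x": 0, "y": 0, "z": 0, "turn": 0.14},
  {"x": 0, "y": 0, "z": 0, "turn": 0.1},
  {"x": 0, "y": 0, "z": 0, "turn": 0},
])

```text
t: 9.25
tool_pos: [0.4506, -0.0532, 0.1429]
tool_rot: [-2.72, 1.572, -0.001]
contact_force: [0.4, -0.3, -2.2]
opening: 0.0471
grip_force: 64.8
```

Run:
```python
from h import *
o=ctrl.get_obs();print(o['t'],o['tool_pos'],o['contact_force'],Ro.from_rotvec(o['tool_rot']).as_matrix().round(3).tolist())
save('wrist','w4.png')
for q,z in (('holder_slot',.042),('stake_holder',0),('round_stake',o['tool_pos'][2]-.009)):
    print(q,[(x['pixel'],round(x['confidence'],2),at('wrist',x['pixel'],z).round(4)) for x in ctrl.mark_of('wrist',q)[:2]])
```

```text
9.25 [ 0.45064    -0.0532383   0.14286965] [ 0.36552512 -0.33991203 -2.17448962] [[0.499, -0.866, 0.001], [-0.866, -0.499, -0.0], [0.001, -0.0, -1.0]]
holder_slot [([312.8, 137.2], 0.57, array([ 0.4828, -0.1019,  0.042 ]))]
stake_holder [([314.2, 132.4], 0.76, array([ 0.482 , -0.1021,  0.    ]))]
round_stake [([319.5, 262.3], 0.7, array([ 0.4486, -0.0525,  0.1339]))]
```

View pics/w4.png

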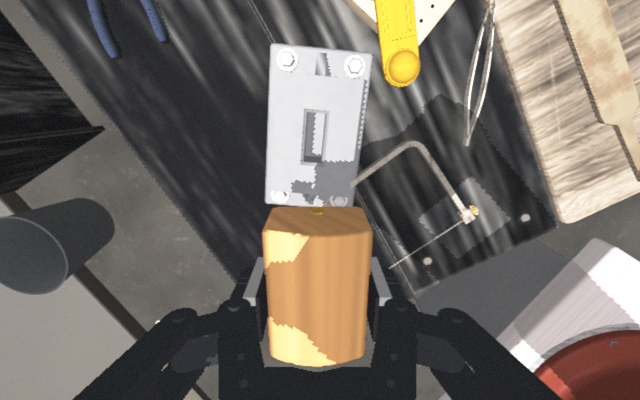

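The view shows the stake in the grip, with the slot ahead at about (314,136), roughly columns 303–327 and rows 109–162. I'll measure the slot edges more closely.

Run:
```python
from h import *
im=cv2.imread('pics/w4.png');g=cv2.cvtColor(im,cv2.COLOR_BGR2GRAY)
for r in range(104,170,6): print(r,g[r,294:336:1].tolist())
print('col314',g[100:172,308].tolist())
def an(p,q,z):
    a,b=at('wrist',p,z)[:2],at('wrist',q,z)[:2];d=b-a;return np.degrees(np.arctan2(d[1],d[0])),np.linalg.norm(d)
print(an((265,203),(272,44),.012),an((272,44),(371,53),.012))
R=ctrl.look_for('wrist','holder_slot');print([(x['rect'],x['confidence']) for x in R[:1]])
# predicted slot outline for candidate
for X in [(.4828,-.1019)]:
  for th in (-58,-60,-62):
    t=np.radians(th);u=np.array([np.cos(t),np.sin(t)]);v=np.array([-u[1],u[0]])
    print(th,[proj('wrist',[*(np.array(X)+a*u+b*v),.042]).round(1).tolist() for a,b in ((.0195,.0075),(.0195,-.0075),(-.0195,-.0075),(-.0195,.0075))])
```

```text
104 [236, 234, 233, 234, 234, 234, 235, 233, 233, 235, 236, 236, 236, 237, 237, 237, 235, 237, 237, 235, 235, 234, 235, 235, 235, 235, 235, 234, 232, 234, 233, 232, 233, 232, 231, 231, 231, 231, 232, 231, 231, 231]
110 [235, 235, 237, 234, 234, 233, 234, 234, 234, 224, 192, 180, 188, 189, 190, 192, 191, 188, 173, 180, 196, 197, 194, 194, 196, 201, 203, 210, 212, 212, 208, 214, 224, 224, 227, 229, 233, 232, 232, 233, 233, 233]
116 [235, 234, 234, 234, 234, 236, 235, 234, 236, 208, 178, 183, 158, 123, 134, 141, 141, 146, 141, 144, 188, 230, 235, 232, 230, 231, 232, 231, 230, 232, 213, 163, 174, 203, 206, 227, 234, 235, 234, 232, 232, 231]
122 [233, 234, 233, 232, 232, 232, 234, 233, 228, 196, 177, 183, 145, 123, 141, 141, 141, 141, 140, 147, 189, 227, 233, 232, 230, 231, 232, 231, 233, 230, 187, 161, 192, 202, 219, 230, 234, 233, 232, 232, 230, 231]
128 [233, 233, 232, 231, 232, 230, 232, 230, 216, 179, 177, 155, 126, 130, 141, 142, 144, 142, 140, 138, 151, 206, 231, 232, 230, 230, 230, 232, 233, 207, 161, 181, 203, 213, 226, 233, 231, 233, 234, 234, 232, 233]
134 [235, 233, 232, 231, 
[... 1287 characters left out ...]
238, 235, 227, 187, 190, 183, 141, 129, 128, 131, 134, 133, 138, 137, 137, 137, 141, 143, 141, 143, 140, 144, 141, 139, 143, 139, 139, 140, 141, 139, 141, 142, 141, 139, 141, 139, 140, 141, 137, 139, 138, 140, 136, 140, 138, 136, 140, 140, 140, 132, 103, 96, 94, 96, 96, 114, 162, 191, 198, 213, 235, 235, 236, 238, 236, 237]
(np.float64(-65.57425572874897), np.float64(0.1360256251571654)) (np.float64(-154.615963014918), np.float64(0.08063791689022591))
[([262.2, 43.0, 111.3, 164.9], 0.89)]
-58 [[301.9, 111.7], [321.4, 111.0], [322.8, 161.3], [304.4, 162.0]]
-60 [[302.8, 111.3], [322.3, 111.3], [322.0, 161.7], [303.5, 161.7]]
-62 [[303.7, 111.0], [323.2, 111.7], [321.2, 162.0], [302.7, 161.3]]
```

Call:
carry_out([
  {"x": 0.8, "y": -0.1, "z": 0, "turn": 0},
  {"x": 0.8, "y": 0, "z": 0, "turn": 0},
  {"x": 0.81, "y": 0, "z": 0, "turn": 0},
  {"x": 0, "y": 0, "z": 0, "turn": 0.083},
  {"x": 0, "y": 0, "z": 0.8, "turn": 0},
  {"x": 0, "y": 0, "z": 0.8, "turn": 0},
  {"x": 0, "y": 0, "z": 0.4, "turn": 0},
  {"x": 0, "y": 0, "z": 0, "turn": 0},
])

```text
t: 10.3
tool_pos: [0.4814, -0.1037, 0.0906]
tool_rot: [2.652, -1.683, -0.006]
contact_force: [-0.5, 0.6, -3.0]
opening: 0.0466
grip_force: 64.7
```

Run:
```python
from h import *
o=ctrl.get_obs();R=Ro.from_rotvec(o['tool_rot']).as_matrix();print(o['t'],o['tool_pos'],o['contact_force'],R.round(3).tolist())
print('err to target tool xy mm',((R.T@(np.array([.4828,-.1043,0])-o['tool_pos']))[:2]*1e3).round(2))
save('wrist','w5.png');print(proj('wrist',[.4822,-.1029,.042]))
```

```text
10.3 [ 0.48140062 -0.10365265  0.09063099] [-0.50253336  0.5824222  -2.98483433] [[0.426, -0.905, -0.004], [-0.905, -0.426, 0.001], [-0.003, 0.003, -1.0]]
err to target tool xy mm [ 1.45 -1.25]
[316.53177253 231.85151073]
```

View pics/w5.png

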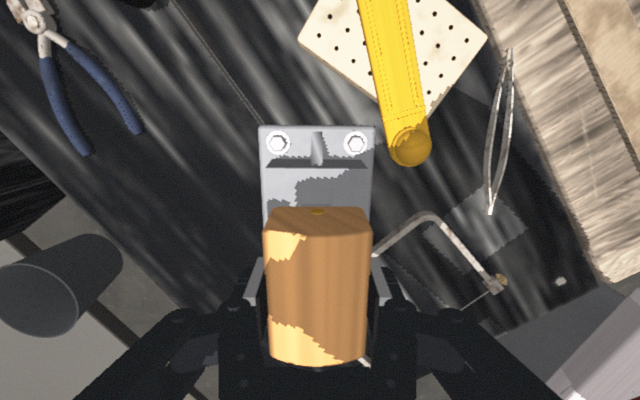

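The holder (columns 259–375) and the stake (263–372) are both centred on column 317 and aligned. I'll insert it now with a small correction.

Call:
carry_out([
  {"x": 0.05, "y": -0.03, "z": 0, "turn": 0},
  {"x": 0, "y": 0, "z": 0.15, "turn": 0},
  {"x": 0, "y": 0, "z": 0.15, "turn": 0},
  {"x": 0, "y": 0, "z": 0.15, "turn": 0},
  {"x": 0, "y": 0, "z": 0.15, "turn": 0},
  {"x": 0, "y": 0, "z": 0.15, "turn": 0},
  {"x": 0, "y": 0, "z": 0.15, "turn": 0},
  {"x": 0, "y": 0, "z": 0, "turn": 0},
])

```text
t: 11.15
tool_pos: [0.4835, -0.1048, 0.0692]
tool_rot: [2.652, -1.683, -0.002]
contact_force: [-0.7, 0.2, -2.2]
opening: 0.0465
grip_force: 64.7
```

Call:
carry_out([
  {"x": 0, "y": 0, "z": 0.15, "turn": 0},
  {"x": 0, "y": 0, "z": 0.15, "turn": 0},
  {"x": 0, "y": 0, "z": 0.15, "turn": 0},
  {"x": 0, "y": 0, "z": 0.15, "turn": 0},
  {"x": 0, "y": 0, "z": 0.12, "turn": 0},
  {"x": 0, "y": 0, "z": 0.04, "turn": 0},
  {"x": 0, "y": 0, "z": 0, "turn": 0},
  {"x": 0, "y": 0, "z": 0, "turn": 0},
])

```text
t: 11.95
tool_pos: [0.4838, -0.1049, 0.051]
tool_rot: [2.652, -1.684, -0.001]
contact_force: [-1.8, 2.2, -0.3]
opening: 0.0465
grip_force: 65.1
```

Call:
carry_out([
  {"x": 0, "y": 0, "z": 0.05, "turn": 0},
  {"x": 0, "y": 0, "z": 0.04, "turn": 0},
  {"x": 0, "y": 0, "z": 0.04, "turn": 0},
  {"x": 0, "y": 0, "z": 0.03, "turn": 0},
  {"x": 0, "y": 0, "z": 0, "turn": 0},
  {"x": 0, "y": 0, "z": 0, "turn": 0},
  {"x": 0, "y": 0, "z": 0, "turn": 0},
  {"x": 0, "y": 0, "z": 0, "turn": 0},
])

```text
t: 12.75
tool_pos: [0.4838, -0.1048, 0.0509]
tool_rot: [2.652, -1.683, -0.005]
contact_force: [-17.4, 8.5, 25.3]
opening: 0.0468
grip_force: 68.4
```

Call:
carry_out([
  {"x": 0, "y": 0, "z": -0.1, "turn": 0},
  {"x": 0, "y": 0, "z": 0, "turn": 0},
  {"x": 0, "y": 0, "z": 0, "turn": 0},
  {"x": 0, "y": 0, "z": 0, "turn": 0},
  {"x": 0, "y": 0, "z": 0, "turn": 0},
  {"x": 0, "y": 0, "z": -0.4, "turn": 0},
  {"x": 0, "y": 0, "z": -0.8, "turn": 0},
  {"x": 0, "y": 0, "z": -0.9, "turn": 0},
], grip=85)

```text
t: 13.55
tool_pos: [0.4835, -0.1048, 0.1024]
tool_rot: [2.652, -1.683, -0.002]
contact_force: [1.0, 0.5, -0.7]
opening: 0.0849
grip_force: 0.0
```

Call:
carry_out([
  {"x": 0, "y": 0, "z": -1, "turn": 0},
  {"x": 0, "y": 0, "z": -1, "turn": 0},
  {"x": 0, "y": 0, "z": -1, "turn": 0},
  {"x": 0, "y": 0, "z": 0, "turn": -0.14},
  {"x": 0, "y": 0, "z": 0, "turn": -0.14},
  {"x": 0, "y": 0, "z": 0, "turn": 0},
  {"x": 0, "y": 0, "z": 0, "turn": 0},
  {"x": 0, "y": 0, "z": 0, "turn": 0},
])

```text
t: 14.35
tool_pos: [0.4839, -0.1049, 0.177]
tool_rot: [2.86, -1.3, -0.0]
contact_force: [0.3, 0.2, -0.2]
opening: 0.085
grip_force: 0.0
```

Run:
```python
from h import *
o=ctrl.get_obs();R=Ro.from_rotvec(o['tool_rot']).as_matrix();print(o['t'],o['tool_pos'],o['contact_force'],o['wrist_torque'],R.round(3).tolist())
save('wrist','w6.png')
for q,z in (('round_stake',.042),('pendant',.022),('soldering_block',0)):
    print(q,[(x['pixel'],round(x['confidence'],2),at('wrist',x['pixel'],z).round(4)) for x in ctrl.mark_of('wrist',q)[:1]])
im=cv2.imread('pics/w6.png');hsv=cv2.cvtColor(im,cv2.COLOR_BGR2HSV);m=cv2.inRange(hsv,(20,170,120),(32,255,255))
n,l,s,ce=cv2.connectedComponentsWithStats(m);i=1+np.argmax(s[1:,4]);print(s[i]);ys,xs=np.where(l==i)
print(cv2.minAreaRect(np.c_[xs,ys].astype(np.float32)))
d=np.array([.4967,-.238,0])-o['tool_pos'];print('to pendant units',(R.T@d)/.025)
```

```text
14.35 [ 0.4839063  -0.10494561  0.17699967] [ 0.3051511   0.17112774 -0.20396465] [-0.04618044 -0.01544015 -0.01258418] [[0.658, -0.753, -0.0], [-0.753, -0.658, 0.0], [-0.0, 0.0, -1.0]]
round_stake [([315.7, 196.8], 0.73, array([ 0.4838, -0.1027,  0.042 ]))]
pendant [([400.7, 72.7], 0.74, array([ 0.4992, -0.2371,  0.022 ]))]
soldering_block [([315.2, 198.7], 0.71, array([ 0.4744, -0.0908,  0.    ]))]
[ 382    0   44  171 4955]
((403.2099914550781, 84.6716537475586), (34.492244720458984, 171.7178192138672), 3.5517334938049316)
to pendant units [4.34764173 3.1135298  7.07937811]
```

View pics/w6.png

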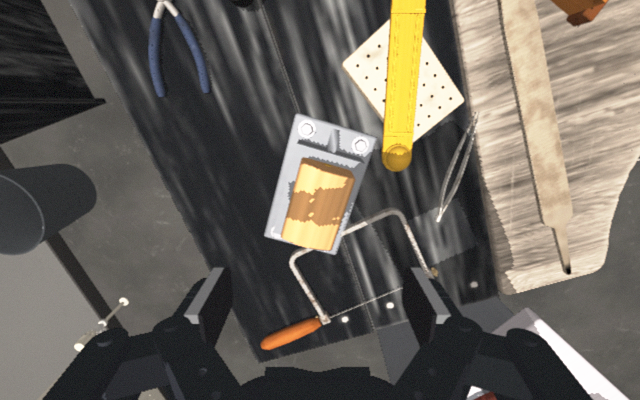

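The stake is in the holder at about (320,204), and the pendant is along column 403. I'll move over the pendant and refine its pose by colour.

Call:
carry_out([
  {"x": 0.9, "y": 0.62, "z": 0, "turn": 0},
  {"x": 0.9, "y": 0.62, "z": 0, "turn": 0},
  {"x": 0.85, "y": 0.62, "z": 0, "turn": 0},
  {"x": 0.85, "y": 0.62, "z": 0, "turn": 0},
  {"x": 0.85, "y": 0.62, "z": 0, "turn": 0},
  {"x": 0, "y": 0, "z": 0, "turn": 0},
  {"x": 0, "y": 0, "z": 0, "turn": 0},
  {"x": 0, "y": 0, "z": 0, "turn": 0},
])

```text
t: 15.35
tool_pos: [0.4973, -0.2371, 0.1768]
tool_rot: [-2.861, 1.296, 0.001]
contact_force: [-1.1, 0.4, 0.4]
opening: 0.085
grip_force: 0.0
```

```bash
cat >> h.py <<'E'
def pend(z=.028,name='p.png'):
    "pendant outline in the wrist picture, in tool xy (mm) at height z"
    o=ctrl.get_obs();R=Ro.from_rotvec(o['tool_rot']).as_matrix()
    save('wrist',name);im=cv2.imread('pics/'+name);hsv=cv2.cvtColor(im,cv2.COLOR_BGR2HSV);m=cv2.inRange(hsv,(20,170,60),(32,255,255))
    n,l,s,ce=cv2.connectedComponentsWithStats(m);i=1+np.argmax(s[1:,4]);ys,xs=np.where(l==i)
    print('blob',s[i])
    P=[]
    for r in range(ys.min(),ys.max()+1,4):
        c=xs[ys==r]
        if len(c): P.append([*((R.T@(at('wrist',(c.min()-.5,r),z)-o['tool_pos']))*1e3)[:2],*((R.T@(at('wrist',(c.max()+.5,r),z)-o['tool_pos']))*1e3)[:2]])
    return np.array(P)
E
python3 - <<'E'
from h import *
o=ctrl.get_obs();R=Ro.from_rotvec(o['tool_rot']).as_matrix();print(o['t'],o['tool_pos'],o['wrist_torque'])
P=pend(name='w7.png')
print(P[::2].round(1))
k=np.abs(P[:,0])<50;f=np.polyfit(P[k,0],(P[k,1]+P[k,3])/2,1);print('y=ax+b',f)
print([(x['pixel'],round(x['confidence'],2),(1e3*R.T@(at('wrist',x['pixel'],.022)-o['tool_pos'])).round(1)) for x in ctrl.mark_of('wrist','pendant')[:1]])
print([(x['rect']) for x in ctrl.look_for('wrist','pendant')[:1]])
E
```

```text
15.35 [ 0.49727403 -0.23707109  0.17682936] [ 0.0237393   0.00571014 -0.02799178]
blob [ 301  103   31  167 3873]
[[ 83.7  -2.6  83.7  -1.7]
 [ 76.7 -13.7  76.7  10.2]
 [ 69.6 -14.7  69.6  12.2]
 [ 62.4 -14.9  62.4  12.3]
 [ 55.1 -15.   55.1  12.4]
 [ 47.6 -16.1  47.6   7.8]
 [ 40.  -14.3  40.   12.6]
 [ 32.3 -14.4  32.3  11.8]
 [ 24.5 -11.6  24.5  11.9]
 [ 16.5 -13.6  16.5  12. ]
 [  8.3 -13.7   8.4  12.1]
 [  0.1 -13.9   0.1  11.3]
 [ -8.4 -14.   -8.4  11.4]
 [-17.  -13.1 -16.9  12.5]
 [-25.7 -13.2 -25.7  12.6]
 [-34.6 -13.3 -34.6  11.7]
 [-43.7 -13.4 -43.7  12.9]
 [-53.  -13.5 -52.9  13. ]
 [-62.4 -13.7 -62.4  13.2]
 [-72.  -13.8 -72.   12.2]
 [-81.8 -11.7 -81.8  10.2]]
y=ax+b [-0.01110208 -0.88139733]
[([316.5, 191.0], 0.61, array([ -1.7,  -0.8, 154.8]))]
[[300.5, 101.1, 31.4, 165.7]]
```

Call:
carry_out([
  {"x": -0.02, "y": -0.04, "z": 0.9, "turn": -0.011},
  {"x": 0, "y": 0, "z": 0.9, "turn": 0},
  {"x": 0, "y": 0, "z": 0.9, "turn": 0},
  {"x": 0, "y": 0, "z": 0.9, "turn": 0},
  {"x": 0, "y": 0, "z": 0.9, "turn": 0},
  {"x": 0, "y": 0, "z": 0.7, "turn": 0},
  {"x": 0, "y": 0, "z": 0.5, "turn": 0},
  {"x": 0, "y": 0, "z": 0.2, "turn": 0},
], grip=56)

```text
t: 16.3
tool_pos: [0.4971, -0.2359, 0.0282]
tool_rot: [-2.868, 1.28, 0.003]
contact_force: [-0.3, 0.8, 0.1]
opening: 0.0561
grip_force: 0.0
```

Call:
carry_out([
  {"x": 0, "y": 0, "z": 0.1, "turn": 0},
  {"x": 0, "y": 0, "z": 0.1, "turn": 0},
  {"x": 0, "y": 0, "z": 0, "turn": 0},
  {"x": 0, "y": 0, "z": 0, "turn": 0},
  {"x": 0, "y": 0, "z": 0, "turn": 0},
  {"x": 0, "y": 0, "z": 0, "turn": 0},
  {"x": 0, "y": 0, "z": 0, "turn": 0},
  {"x": 0, "y": 0, "z": 0, "turn": 0},
])

```text
t: 17.1
tool_pos: [0.4979, -0.2369, 0.0246]
tool_rot: [2.868, -1.281, 0.0]
contact_force: [-1.1, 0.2, -0.4]
opening: 0.0561
grip_force: 0.0
```

Call:
carry_out([
  {"x": 0, "y": 0, "z": 0.04, "turn": 0},
  {"x": 0, "y": 0, "z": 0, "turn": 0},
  {"x": 0, "y": 0, "z": 0, "turn": 0},
  {"x": 0, "y": 0, "z": 0, "turn": 0},
  {"x": 0, "y": 0, "z": 0, "turn": 0},
  {"x": 0, "y": 0, "z": 0, "turn": 0},
  {"x": 0, "y": 0, "z": 0, "turn": 0},
  {"x": 0, "y": 0, "z": 0, "turn": 0},
], grip=20, newtons=60)

```text
t: 17.9
tool_pos: [0.4979, -0.2368, 0.0237]
tool_rot: [-2.868, 1.281, -0.0]
contact_force: [-1.2, 1.4, 3.3]
opening: 0.0255
grip_force: 59.3
```

Call:
carry_out([
  {"x": 0, "y": 0, "z": -0.4, "turn": 0},
  {"x": 0, "y": 0, "z": -0.8, "turn": 0},
  {"x": 0, "y": 0, "z": -0.9, "turn": 0},
  {"x": 0, "y": 0, "z": -0.9, "turn": 0},
  {"x": 0, "y": 0, "z": -0.8, "turn": 0},
  {"x": 0, "y": 0, "z": -0.4, "turn": 0},
  {"x": 0, "y": 0, "z": 0, "turn": 0},
  {"x": 0, "y": 0, "z": 0, "turn": 0},
])

```text
t: 18.7
tool_pos: [0.4972, -0.2365, 0.1275]
tool_rot: [-2.868, 1.281, 0.002]
contact_force: [-0.3, -0.6, -2.1]
opening: 0.0255
grip_force: 59.3
```

Run:
```python
from h import *
o=ctrl.get_obs();R=Ro.from_rotvec(o['tool_rot']).as_matrix();print(o['t'],o['tool_pos'])
A=[]
for i in range(24):
    ctrl.get_image('wrist');o=ctrl.get_obs();A.append(np.r_[R.T@o['contact_force'],R.T@o['wrist_torque']])
A=np.array(A);print(A.mean(0).round(4),(A.std(0)/np.sqrt(24)).round(4),o['t'])
P=pend(z=o['tool_pos'][2]+.005,name='w8.png');print(P[::6].round(1))
k=np.abs(P[:,0])<50;print(np.polyfit(P[k,0],(P[k,1]+P[k,3])/2,1))
```

```text
18.7 [ 0.49724734 -0.23647486  0.12754508]
[-0.1543 -0.1296  2.5489  0.0073 -0.0361  0.003 ] [0.1236 0.1051 0.1095 0.0064 0.0064 0.0059] 19.9
blob [  287   104    62   268 13331]
[[ 83.7  -0.8  83.7   1.4]
 [ 73.6 -12.8  73.6  13.4]
 [ 63.  -13.6  63.   14.2]
 [ 51.9 -13.5  51.9  13.6]
 [ 40.1 -13.4  40.1  13.5]
 [ 27.6 -13.2  27.6  12.9]
 [ 14.4 -13.6  14.5  13.3]
 [  0.5 -13.    0.5  12.2]
 [-14.3 -13.3 -14.3  13.1]
 [-30.1 -13.8 -30.1  13.5]
 [-46.9 -14.2 -46.9  12.8]
 [-64.8 -11.1 -64.8  10.9]]
[ 0.00446402 -0.20732283]
```

Load: 2.55 N with the balance point about 14 mm (±2.5) toward tool +x from the grip. I'll carry it over the stake and turn it across.

Call:
carry_out([
  {"x": -0.9, "y": -0.52, "z": 0, "turn": 0},
  {"x": -0.9, "y": -0.52, "z": 0, "turn": 0},
  {"x": -0.9, "y": -0.52, "z": 0, "turn": 0},
  {"x": -0.9, "y": -0.52, "z": 0, "turn": 0},
  {"x": -0.9, "y": -0.52, "z": 0, "turn": 0},
  {"x": 0, "y": 0, "z": 0, "turn": -0.14},
  {"x": 0, "y": 0, "z": 0, "turn": -0.14},
  {"x": 0, "y": 0, "z": 0, "turn": -0.14},
])

```text
t: 20.75
tool_pos: [0.4712, -0.1093, 0.1287]
tool_rot: [3.075, -0.645, 0.001]
contact_force: [-0.3, -1.2, -2.2]
opening: 0.0251
grip_force: 59.4
```

Call:
carry_out([
  {"x": 0, "y": 0, "z": 0, "turn": -0.14},
  {"x": 0, "y": 0, "z": 0, "turn": -0.14},
  {"x": 0, "y": 0, "z": 0, "turn": -0.14},
  {"x": 0, "y": 0, "z": 0, "turn": -0.14},
  {"x": 0, "y": 0, "z": 0, "turn": -0.14},
  {"x": 0, "y": 0, "z": 0, "turn": -0.14},
  {"x": 0, "y": 0, "z": 0, "turn": -0.02},
  {"x": 0, "y": 0, "z": 0, "turn": 0},
])

```text
t: 21.55
tool_pos: [0.4711, -0.1097, 0.1286]
tool_rot: [3.067, 0.682, 0.0]
contact_force: [0.1, -0.1, -2.5]
opening: 0.0254
grip_force: 59.4
```

Run:
```python
from h import *
o=ctrl.get_obs();R=Ro.from_rotvec(o['tool_rot']).as_matrix();A=[];T=[]
for i in range(40):
    ctrl.get_image('wrist');o=ctrl.get_obs();A.append(np.r_[R.T@o['contact_force'],R.T@o['wrist_torque']]);T.append(o['tool_pos'])
A=np.array(A);print(A.mean(0).round(4),(A.std(0)/np.sqrt(40)).round(4),o['t'])
p=np.mean(T,0);print(p,R.round(3).tolist())
for c in ('top','side','wrist'):
    ctrl.get_image(c)
    print(c,[(x['pixel'],round(x['confidence'],2),at(c,x['pixel'],.042).round(4)) for x in ctrl.mark_of(c,'round_stake')[:1]])
print('to target units',R.T@(np.array([.4703,-.1095,.0])-p)/.025)
```

```text
[-1.2500e-02  4.4000e-03  2.4339e+00  1.6000e-03 -2.4900e-02  5.9000e-03] [0.0719 0.0926 0.0646 0.0042 0.0049 0.0045] 23.55
[ 0.47115759 -0.10964941  0.12856335] [[0.906, 0.424, 0.0], [0.424, -0.906, -0.0], [0.0, 0.0, -1.0]]
top []
side [([262.1, 176.8], 0.82, array([ 0.4882, -0.1122,  0.042 ]))]
wrist []
to target units [-0.02873075 -0.02037591  5.14253118]
```

Call:
carry_out([
  {"x": 0, "y": 0, "z": 0.4, "turn": 0},
  {"x": 0, "y": 0, "z": 0.4, "turn": 0},
  {"x": 0, "y": 0, "z": 0.4, "turn": 0},
  {"x": 0, "y": 0, "z": 0.3, "turn": 0},
  {"x": 0, "y": 0, "z": 0.2, "turn": 0},
  {"x": 0, "y": 0, "z": 0, "turn": 0},
  {"x": 0, "y": 0, "z": 0, "turn": 0},
  {"x": 0, "y": 0, "z": 0, "turn": 0},
])

```text
t: 24.65
tool_pos: [0.4716, -0.1098, 0.0866]
tool_rot: [3.065, 0.685, 0.001]
contact_force: [-0.2, 0.3, -2.6]
opening: 0.0255
grip_force: 59.4
```

Call:
carry_out([
  {"x": 0, "y": 0, "z": 0.04, "turn": 0},
  {"x": 0, "y": 0, "z": 0.04, "turn": 0},
  {"x": 0, "y": 0, "z": 0.03, "turn": 0},
  {"x": 0, "y": 0, "z": 0.02, "turn": 0},
  {"x": 0, "y": 0, "z": 0, "turn": 0},
  {"x": 0, "y": 0, "z": 0, "turn": 0},
  {"x": 0, "y": 0, "z": 0, "turn": 0},
  {"x": 0, "y": 0, "z": 0, "turn": 0},
])

```text
t: 25.45
tool_pos: [0.4712, -0.1096, 0.0828]
tool_rot: [3.066, 0.685, 0.0]
contact_force: [0.5, -0.2, -1.7]
opening: 0.0254
grip_force: 59.4
```

Call:
carry_out([
  {"x": 0, "y": 0, "z": 0.02, "turn": 0},
  {"x": 0, "y": 0, "z": 0.02, "turn": 0},
  {"x": 0, "y": 0, "z": 0, "turn": 0},
  {"x": 0, "y": 0, "z": 0, "turn": 0},
  {"x": 0, "y": 0, "z": 0, "turn": 0},
  {"x": 0, "y": 0, "z": 0, "turn": 0},
  {"x": 0, "y": 0, "z": 0, "turn": 0},
  {"x": 0, "y": 0, "z": 0, "turn": 0},
])

```text
t: 26.25
tool_pos: [0.4712, -0.1097, 0.0818]
tool_rot: [-3.066, -0.685, -0.0]
contact_force: [0.0, 0.2, -2.4]
opening: 0.0254
grip_force: 59.4
```

Call:
carry_out([
  {"x": 0, "y": 0, "z": 0.02, "turn": 0},
  {"x": 0, "y": 0, "z": 0.02, "turn": 0},
  {"x": 0, "y": 0, "z": 0, "turn": 0},
  {"x": 0, "y": 0, "z": 0, "turn": 0},
  {"x": 0, "y": 0, "z": 0, "turn": 0},
  {"x": 0, "y": 0, "z": 0, "turn": 0},
  {"x": 0, "y": 0, "z": 0, "turn": 0},
  {"x": 0, "y": 0, "z": 0, "turn": 0},
])

```text
t: 27.05
tool_pos: [0.4713, -0.1097, 0.0813]
tool_rot: [3.066, 0.685, -0.0]
contact_force: [-4.2, 1.0, 4.9]
opening: 0.0255
grip_force: 60.4
```

```bash
cat >> h.py <<'E'
def side(name=None):
    "ends of the pendant blob in the side picture: 3 px-columns strips' mean rows"
    im=ctrl.get_image('side')[:,:,::-1];hsv=cv2.cvtColor(im,cv2.COLOR_BGR2HSV);m=cv2.inRange(hsv,(20,150,60),(32,255,255));m[:,:150]=0;m[:,380:]=0;m[:100]=0;m[260:]=0
    if name: cv2.imwrite('pics/'+name,cv2.resize(im[100:260,170:370],None,fx=4,fy=4,interpolation=cv2.INTER_CUBIC))
    ys,xs=np.where(m>0);return xs,ys
def bosses():
    xs,ys=side();a,b=xs.min(),xs.max();L=xs<a+12;Rr=xs>b-12
    return np.array([a,ys[L].mean(),b,ys[Rr].mean(),len(xs)]).round(2)
E
python3 - <<'E'
from h import *
print(bosses())
p=ctrl.get_obs()['tool_pos'];u=np.array([.906,.424,0])
for th in (-.15,0,.15):
    print(th,[proj('side',[.4832,-.1035,.083]+s*(np.array([*(u[:2]*np.cos(th)),np.sin(th)]))+np.array([0,0,.01])).round(1) for s in (-.085,.06)])
E
```

```text
[282. 143. 282. 143.   1.]
-0.15 [array([222.9, 167.9]), array([277.9, 147. ])]
0 [array([223.4, 173.4]), array([277.8, 143.3])]
0.15 [array([224.7, 178.4]), array([277.4, 139.8])]
```

Call:
carry_out([
  {"x": 0, "y": 0, "z": -0.01, "turn": 0},
  {"x": 0, "y": 0, "z": 0, "turn": 0},
  {"x": 0, "y": 0, "z": 0, "turn": 0},
  {"x": 0, "y": 0, "z": 0, "turn": 0},
  {"x": 0, "y": 0, "z": 0, "turn": 0},
  {"x": 0, "y": 0, "z": 0, "turn": 0},
  {"x": 0, "y": 0, "z": 0, "turn": 0},
  {"x": 0, "y": 0, "z": 0, "turn": 0},
], grip=45)

```text
t: 27.9
tool_pos: [0.4712, -0.1097, 0.0811]
tool_rot: [3.066, 0.685, 0.0]
contact_force: [-0.3, 0.6, 0.1]
opening: 0.0451
grip_force: 0.0
```

Run:
```python
from h import *
print(ctrl.get_obs()['contact_force'])
for i in range(14): print(ctrl.get_obs()['t'],bosses())
side('s2.png')
```

```text
[-0.34702136  0.61711383  0.05178761]
27.9 [280. 143. 283. 143.   3.]
27.95 [277.  141.6 283.  141.6   5. ]
28.0 [282. 143. 283. 143.   2.]
28.05 [281.  141.5 283.  141.5   2. ]
28.1 [280.   141.33 283.   141.33   3.  ]
28.15 [281.   141.67 283.   141.67   3.  ]
28.2 [280.   141.33 283.   141.33   3.  ]
28.25 [232. 170. 283. 141.   7.]
28.3 [282. 143. 283. 143.   3.]
28.35 [280.   142.75 283.   142.75   4.  ]
28.4 [282.  143.5 282.  143.5   2. ]
28.45 [278.   142.75 283.   142.75   4.  ]
28.5 [225.   181.   284.   143.25   5.  ]
28.55 [282. 143. 282. 143.   1.]
```

View pics/s2.png

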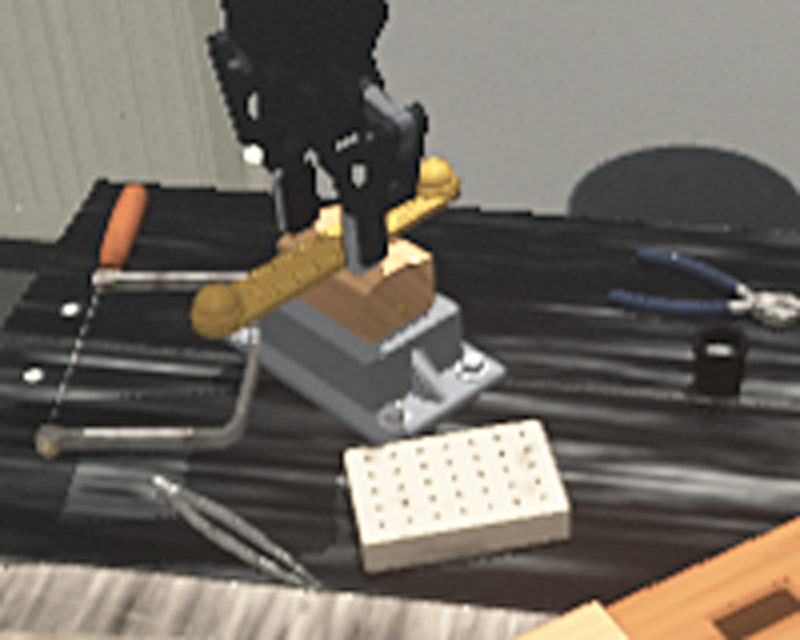

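The pendant is free on the stake. The near boss is at about side pixel (224,177) and the far one at (279,145), so it looks close to level. I'll track both bosses over a swing.

```bash
cat >> h.py <<'E'
def tilt(n=10):
    out=[]
    for i in range(n):
        t=ctrl.get_obs()['t'];im=ctrl.get_image('side')[:,:,::-1]
        hsv=cv2.cvtColor(im,cv2.COLOR_BGR2HSV);m=cv2.inRange(hsv,(14,110,50),(34,255,255));r=[]
        for x0,y0,x1,y1 in ((214,162,231,192),(275,130,290,160)):
            ys,xs=np.where(m[y0:y1,x0:x1]>0);r+=[xs.mean()+x0,ys.mean()+y0,len(xs)]
        out.append([t,*r])
    return np.array(out),im
E
python3 - <<'E'
from h import *
A,im=tilt(12);np.set_printoptions(suppress=True);print(A.round(2))
cv2.imwrite('pics/s3.png',im)
E
```

```text
[[ 28.65 224.42 177.91 160.   278.5  145.7  111.  ]
 [ 28.7  224.49 178.62 159.   278.44 145.28 108.  ]
 [ 28.75 224.55 179.13 163.   278.39 145.1  105.  ]
 [ 28.8  224.52 179.25 162.   278.34 144.83 104.  ]
 [ 28.85 224.55 179.13 163.   278.38 145.05 104.  ]
 [ 28.9  224.52 178.78 161.   278.44 145.21 107.  ]
 [ 28.95 224.34 178.02 161.   278.52 145.64 110.  ]
 [ 29.   224.21 177.06 161.   278.65 146.24 111.  ]
 [ 29.05 224.14 176.1  160.   278.61 147.02 109.  ]
 [ 29.1  224.12 175.33 152.   278.77 147.22 113.  ]
 [ 29.15 224.05 175.2  153.   278.73 147.35 113.  ]
 [ 29.2  224.06 175.77 157.   278.65 147.05 110.  ]]
```

Call:
carry_out([
  {"x": 0, "y": 0, "z": -0.3, "turn": 0},
  {"x": 0, "y": 0, "z": -0.6, "turn": 0},
  {"x": 0, "y": 0, "z": -0.9, "turn": 0},
  {"x": 0, "y": 0, "z": -1, "turn": 0},
  {"x": 0, "y": 0, "z": -1, "turn": 0},
  {"x": 0, "y": 0, "z": -1, "turn": 0},
  {"x": -0.8, "y": 0, "z": -0.5, "turn": 0},
  {"x": -0.8, "y": 0, "z": 0, "turn": 0},
])

```text
t: 30.05
tool_pos: [0.4363, -0.1275, 0.2183]
tool_rot: [3.061, 0.686, 0.009]
contact_force: [0.6, 0.4, -0.1]
opening: 0.045
grip_force: 0.0
```

Call:
carry_out([
  {"x": 0, "y": 0, "z": 0, "turn": 0},
  {"x": 0, "y": 0, "z": 0, "turn": 0},
  {"x": 0, "y": 0, "z": 0, "turn": 0},
  {"x": 0, "y": 0, "z": 0, "turn": 0},
  {"x": 0, "y": 0, "z": 0, "turn": 0},
  {"x": 0, "y": 0, "z": 0, "turn": 0},
  {"x": 0, "y": 0, "z": 0, "turn": 0},
  {"x": 0, "y": 0, "z": 0, "turn": 0},
])

```text
t: 30.85
tool_pos: [0.435, -0.1266, 0.2135]
tool_rot: [-3.066, -0.685, 0.0]
contact_force: [1.9, -0.2, 0.4]
opening: 0.0451
grip_force: 0.0
```

Call:
carry_out([
  {"x": 0, "y": 0, "z": 0, "turn": 0},
  {"x": 0, "y": 0, "z": 0, "turn": 0},
  {"x": 0, "y": 0, "z": 0, "turn": 0},
  {"x": 0, "y": 0, "z": 0, "turn": 0},
  {"x": 0, "y": 0, "z": 0, "turn": 0},
  {"x": 0, "y": 0, "z": 0, "turn": 0},
  {"x": 0, "y": 0, "z": 0, "turn": 0},
  {"x": 0, "y": 0, "z": 0, "turn": 0},
])

```text
t: 31.65
tool_pos: [0.435, -0.1267, 0.2136]
tool_rot: [3.066, 0.685, 0.0]
contact_force: [-0.2, -0.5, -0.3]
opening: 0.0452
grip_force: 0.0
```

Run:
```python
from h import *
np.set_printoptions(suppress=True)
A,im=tilt(11);print(A[:,[0,2,5]].round(2).tolist(),A.mean(0).round(2),ctrl.get_obs()['tool_pos'])
S=[]
for i in range(2):
    P=pend(z=.086,name='w9.png');w=P[:,3]-P[:,1]
save('side','s4.png',(170,100,370,260),4)
# wrist: bar edges per row -> true 28 mm width gives depth at both ends
o=ctrl.get_obs();R=Ro.from_rotvec(o['tool_rot']).as_matrix()
print(np.c_[P[:,0],P[:,1],P[:,3],w][::3].round(1))
```

```text
[[31.65, 177.49, 145.99], [31.7, 176.79, 146.42], [31.75, 175.96, 147.02], [31.8, 175.31, 147.18], [31.85, 175.48, 147.18], [31.9, 176.19, 146.87], [31.95, 176.97, 146.35], [32.0, 177.49, 145.99], [32.05, 177.99, 145.64], [32.1, 178.29, 145.44], [32.15, 178.41, 145.38]] [ 31.9  224.28 176.94 158.09 278.61 146.31 109.82] [ 0.4349627 -0.1266855  0.2135711]
blob [ 301   50   34  191 5538]
blob [ 301   50   34  192 5539]
[[124.5  -1.6   2.4   4. ]
 [115.7 -13.   13.   26. ]
 [106.8 -14.   14.   28. ]
 [ 97.6 -14.2  14.1  28.3]
 [ 88.2 -13.5  13.5  27. ]
 [ 78.6 -13.6  13.7  27.3]
 [ 68.7 -13.8  13.   26.8]
 [ 58.6 -14.   13.1  27.1]
 [ 48.2 -13.3  13.3  26.6]
 [ 37.5 -13.4  13.5  26.9]
 [ 26.6 -13.6  12.8  26.4]
 [ 15.4 -13.8  13.   26.7]
 [  3.8 -13.   13.2  26.2]
 [ -8.  -14.1  13.3  27.5]
 [-20.2 -13.4  13.5  26.9]
 [-32.7 -13.5  11.8  25.3]]
```

View pics/s4.png

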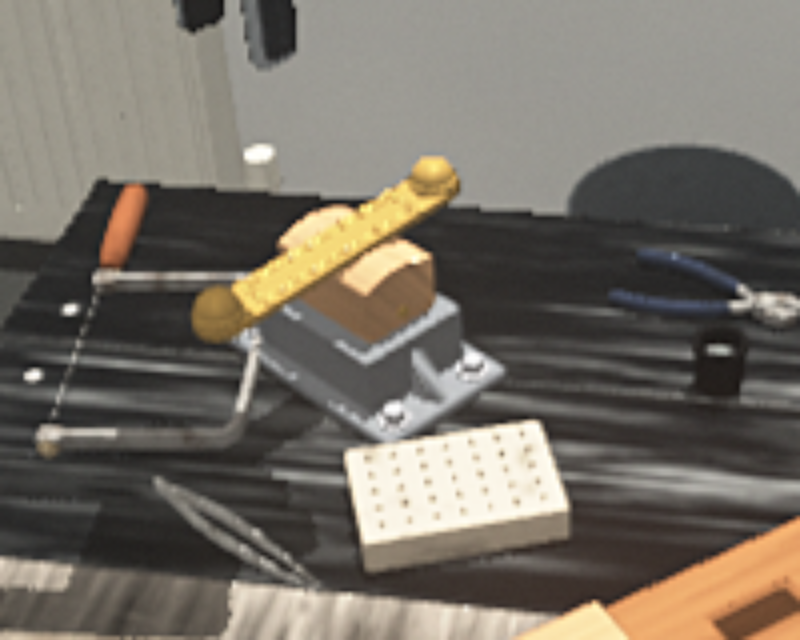

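The pendant now rocks only about ±0.04 rad around a tilt of about 0.01–0.02 rad. That is inside the 0.12 rad limit and the swing is dying away. It lies square across the stake and the gripper is clear, so I'm handing it in.

Call:
carry_out([
  {"x": 0, "y": 0, "z": 0, "turn": 0},
  {"x": 0, "y": 0, "z": 0, "turn": 0},
  {"x": 0, "y": 0, "z": 0, "turn": 0},
  {"x": 0, "y": 0, "z": 0, "turn": 0},
  {"x": 0, "y": 0, "z": 0, "turn": 0},
  {"x": 0, "y": 0, "z": 0, "turn": 0},
  {"x": 0, "y": 0, "z": 0, "turn": 0},
  {"x": 0, "y": 0, "z": 0, "turn": 0},
])

```text
t: 33.15
tool_pos: [0.4349, -0.1267, 0.2135]
tool_rot: [-3.066, -0.685, 0.0]
contact_force: [0.4, 0.7, -0.4]
opening: 0.0453
grip_force: 0.0
```

```bash
python3 -c "
from h import *
print(ctrl.finish_job())"
```

```text
the job is handed in; nothing more can be done
None
```

I handed the job in at about 33 s, no verdict returned: the half-round stake is fully home in the holder, and the pendant balances across its crest within about 0.06 rad of level by my camera estimate (limit 0.12).

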